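Dispense one red bottle cap into the tray

ROBOT

A 7-joint arm with a two-finger parallel gripper is mounted at the origin on the work surface. World frame = base frame: x ahead of the robot, y to its left, z up, the work surface at z = 0. Lengths are in m, angles in rad, forces in N, time in s.
With the tool pointing down it reaches from about 0.35 to 0.9 m from the base axis. Payload 8.1 kg.
Tool frame: the origin (TCP) lies midway between the tips of the shut fingers; the grasp point (between the pads) lies 19 mm behind it; z points along the fingers, y is the line along which they close (so a half turn about z gives the same grasp; the last joint's range is limited). The gripper opens to 92 mm and grips with 3 to 60 N. Pads are 19 mm wide; open, the fingers measure 130 mm over their backs; the gripper's body (75 mm by 190 mm) begins 47 mm behind the grasp point.
Start: joints at [1.228, 0.434, 0.025, 1.573, -0.012, 1.134, -0.075], TCP at [0.148, -0.607, 0.227] pointing down, gripper open.
Joint ranges: [-2.62, 2.62], [-0.44, 2.09], [-1.27, 1.32], [0.08, 2.57], [-1.32, 4.46], [0.12, 2], [-2.74, 2.74]. Speed limits (rad/s): [2.22, 2.22, 3.01, 3.01, 3.14, 3.14, 3.14].

INTERFACE

Orientations are given as a rotation vector (axis times angle).
In Python, from cell import readout, get_image, calibration, ticket gives the robot as it stands. The module is installed in compiled form; this text tells all that it offers.
- The arm moves only by the tool move_arm, never from a script. Its argument "series" is a list of rows, each a list of 6 numbers: the shift along the world's x, y, z as a fraction of full scale, then the turn, a rotation vector about the world's x, y, z as a fraction of full scale. A call has 1 to 5 rows; each row is the pose to reach, as a shift and turn from the pose commanded when the call began; what a row does not reach only later rows make up. Full scale, the value 1, is 0.75 m for a shift and 60 degrees for a turn. A row lasts 1/10 s, in which the tool goes at most 50 mm and 8.59 degrees, less where a joint would pass 70% of its speed; a pose out of reach is approached as far as the arm can. A call with a number of a shift or a turn outside -1 to 1 is refused whole. A call with a gripper value outside its range is refused whole. "claw" is the opening, from -1 (shut) to 1 (fully open), so that 0 is half open, set as the call begins (left out, the last holds). The fingers move at their own pace and stop on an object; "squeeze" is the grip in N (left out, the last holds). Time passes only in rows, so rows that repeat a pose let the fingers close. It gives the time, the measured TCP pose, the force, the opening and the grip force at its end, in the units of the state.
- readout.observe(): the state, without advancing time (a new reading comes with each control period).
- get_image(name): name is "side" or "top"; returns (picture, depth): 400x640x3 uint8, red, green, blue; 400x640 float32, m along the optical axis (not along the pixel's ray), 0 where there is no reading.
- calibration(name): a dict with "fx", "fy", "cx", "cy" (pixels), "k1" (the pictures are not rectified: a ray, as slopes to the right and down, at radius r is drawn at 1 + k1 r^2 times it, then the intrinsics apply), "view" (4x4, takes a point from world to camera coordinates). Camera axes: x right, y down, z forward; pixel columns grow to the right and rows downward; lengths in m; the calibration is good to about 2 mm. A picture is of the moment at which its call begins. calibration takes no time and is no camera call.
- ticket.sign_off(): hands the job in; it is judged then, once.
The state is a dict: "clock": time; "joints": joint angles; "dq": joint speeds; "joint_efforts": joint torques, N m; "position": TCP position; "ee_rot": TCP orientation; "force": force on the tool from outside, world axes, zero at the start; "ft_torque": the same for the moment, N m; "width": opening from 0.0 (shut) to 1.0 (fully open); "gripper_force": force on a finger pad.
Only numpy, scipy, OpenCV 4.12 (cv2) and the standard library are available. Lean on these libraries where they do the work, as an engineer would, in place of code of your own. Each camera call takes 0.05 s, during which the arm holds its last target. There are 200 camera calls.

TASK

Stand the small yellow tray flat on the bench under the spout of the dispenser with the red caps, then press that dispenser's plunger straight down to its stop, hold it there for a moment and let it come all the way back up, so that exactly one red cap drops into the tray. Leave the tray where it is under the spout with the cap in it. Do not press the blue dispenser's plunger or knock or shift the glassware and dishes around.

Things in the scene. Friction and masses are not known exactly. Their poses are not given: they have to be found in the camera images.
- tray: Loose open-topped yellow plastic tray, 110 mm (its x) by 56 mm (its y) outside, 32 mm tall, walls and floor 3 mm thick, 120 g. Origin: centre of its underside; z up. It can be gripped across its 56 mm width.
- red_dispenser: Fixed white dispenser of RED caps; clear square magazine in front, red plunger head on top. Delivers to its own -x; z up, origin on the bench. In its frame: foot (84 mm wide) and column (64 mm wide) x = -10 to +72 mm; magazine 39 mm wide, x = -34 to 0; white housing x = 0 to +68 mm; magazine and housing tops 115 mm high. Caps lie in the steel channel under the magazine.
- red_lip (a point): Middle of the lip (front upper edge) of the red dispenser's steel spout, at x = -43 mm in its frame, 60 mm above the bench. The spout is a 64 mm wide shelf, underside 52 mm above the bench, overhanging the column by 33 mm: the tray can be slid some 30 mm back beneath it. The lowest cap is pushed forward over this lip and tips off it.
- red_drop (a point): Point at bench height below where a red cap falls: 10 mm in front of the spout's lip of the red dispenser, at x = -53 mm, y = 0 in the dispenser's frame, and with the same axes.
- red_head (a point): Centre of the top of the red plunger's head (28 mm flat on a 36 mm wide head, 12 mm thick), 36 mm behind the dispenser's origin (its x = +36 mm), 152 mm above the bench when up, 127 mm when fully down. It is pressed straight down.
- red_plunger (a joint): Travel of the red plunger in m: 0 = up, 0.025 = down on its stop. A spring returns it: about 4 N to start, 12 N at the stop; rigid beyond. It drives a pusher (1.6 mm per mm) that shoves the lowest cap off the lip late in the stroke; when it rises again the next cap sinks down, so each further full press delivers another cap.
- blue_dispenser: A second, identical fixed dispenser (same dimensions and frame) that holds BLUE caps and has a blue plunger head. Not to be used.
- blue_plunger (a joint): Travel of the blue plunger in m, as for the red one; 0 = up.
- red_cap1_center (a point): Centre of the lowest red cap, a disc 28 mm in diameter (29 mm at its bottom rim), 14 mm tall, 12 g, lying flat on the spout's channel floor in the magazine.
- red_cap2_center (a point): Centre of the second red cap in the magazine, on top of the first; same size.
- red_cap3_center (a point): Centre of the third (top) red cap in the magazine; same size.
- media_bottle: Bystander: closed round glass bottle with blue screw cap, 64 mm diameter, 140 mm tall, paper label, loose, standing to the robot's left. Origin: centre of its underside; z up.
- amber_jar: Bystander: amber glass jar with white cap, 68 mm diameter, 90 mm tall, loose, standing to the robot's left, nearer. Origin: centre of its underside; z up.
- flask: Bystander: conical glass flask with a foil cap, 82 mm across the base, 130 mm tall, loose, standing to the robot's right. Origin: centre of its underside; z up.
- dish_stack: Bystander: stack of four petri dishes, 92 mm across, 62 mm tall, loose, standing to the robot's right, nearer. Origin: centre of its underside; z up.
Things that resemble listed ones, but are neither listed nor needed, are in the scene too. Leave any pink or purple look-alike of the red_dispenser alone.

How it is judged:
On the way, in this order (a step that is already met when the one before it is completed fails the run):
1. the tray stands flat on the bench under the red spout, the drop point well inside it (x of red_drop in the frame of tray between -0.045 and 0.045 m and y of red_drop in the frame of tray between -0.018 and 0.018 m and height (world z) of tray below 0.006 m and angle between tray's own z axis and vertical below 0.1 rad), for 0.2 s.
2. the red plunger is held down at its stop, with the tray below the spout (all of step 1 and value of joint red_plunger above 0.0225 m), for 0.15 s.
At the end, for the whole second after the job is handed in: The tray stands flat and still under the red spout (drop point within 45 mm along and 18 mm across of its centre), the first red cap lies inside it, the other two red caps are still in the magazine, and the red plunger is back up (within 3 mm) (all of step 1 and x of red_cap1_center in the frame of tray between -0.052 and 0.052 m and y of red_cap1_center in the frame of tray between -0.026 and 0.026 m and z of red_cap1_center in the frame of tray between 0 and 0.032 m and horizontal distance between each of red_cap2_center, red_cap3_center and red_dispenser below 0.024 m and height (world z) of each of red_cap2_center, red_cap3_center above 0.055 m and value of joint red_plunger below 0.003 m and linear speed of tray below 0.02 m/s); the robot touches nothing.
It fails at once if the blue plunger is pressed (more than 6 mm) (value of joint blue_plunger above 0.006 m).
It fails at once if a bottle, jar, flask or dish stack is knocked over or shifted by more than 30 mm (distance of any of media_bottle, amber_jar, flask, dish_stack from where it was at the start of the episode above 0.03 m or angle between any of media_bottle, amber_jar, flask, dish_stack's own z axis and vertical above 0.4 rad).
It also fails if it takes over 51 s, if anything falls off the work surface, if the arm or the gripper's body presses on something with over 40 N, if the wrist force passes 120 N, or if a joint passes its speed limit or range.

## Working session

There is one attempt and no reset: what is moved stays moved. The work goes in short steps, Python scripts to look and compute and a tool call to move; the robot and the scene stay as the last step left them, time stands still between calls to the robot, and variables do not carry over. Pictures are saved under pics/ and viewed, at most 10 in all, crops included, and the job is handed in when it is done.

Besides the shell and the picture viewer there is one more tool, called after "Emit:" by a JSON object that holds its "name" and its "arguments", one argument or row to a line. move_arm: Moves the arm, as the interface text tells. Shift numbers are shares of 0.75 m and turn numbers shares of 60 degrees, none past 1 either way. Its arguments: {"type":"object","properties":{"series":{"type":"array"},"claw":{"type":"number"},"squeeze":{"type":"number"}},"required":["series"]}

```bash
mkdir -p pics; cat > h.py <<'E'
import numpy as np, cv2
from cell import readout, get_image, calibration, ticket
def cloud(n):
    im,d=get_image(n); c=calibration(n)
    K=np.array([[c["fx"],0,c["cx"]],[0,c["fy"],c["cy"]],[0,0,1.]])
    v,u=np.mgrid[0:400,0:640]
    p=np.stack([u,v],-1).reshape(-1,1,2).astype(np.float64)
    s=cv2.undistortPoints(p,K,np.array([c["k1"],0,0,0,0.])).reshape(400,640,2)
    P=np.dstack([s*d[...,None],d]); V=np.array(c["view"])
    W=(P-V[:3,3])@V[:3,:3]
    return im,d,W
E
python3 - <<'E'
from h import *
s=readout.observe();print({k:np.round(v,3) for k,v in s.items()})
for n in("side","top"):
    im,d,W=cloud(n); cv2.imwrite(f"pics/{n}0.png",im[...,::-1]); np.savez(f"{n}0.npz",im=im,d=d,W=W)
    print(n,np.round(np.linalg.inv(calibration(n)["view"])[:3],2))
E
```

```text
{'clock': np.float64(0.0), 'joints': array([ 1.228,  0.435,  0.025,  1.574, -0.012,  1.134, -0.075]), 'dq': array([ 0.001,  0.002, -0.   ,  0.   ,  0.   , -0.001, -0.   ]), 'joint_efforts': array([ 0.0000e+00, -6.6785e+01,  9.8500e-01, -3.1446e+01, -6.1000e-02,
        4.3000e-02,  0.0000e+00]), 'position': array([ 0.148, -0.607,  0.226]), 'ee_rot': array([-3.118e+00, -3.760e-01,  1.000e-03]), 'force': array([-0.476, -0.924,  0.396]), 'ft_torque': array([-0.036,  0.002,  0.018]), 'gripper_force': np.float64(0.0), 'width': np.float64(1.0)}
side [[-0.68 -0.38  0.63 -0.19]
 [-0.73  0.34 -0.59  0.64]
 [ 0.02 -0.86 -0.51  0.67]]
top [[-0.01 -0.99  0.15  0.32]
 [-1.    0.01  0.01 -0.03]
 [-0.01 -0.15 -0.99  1.28]]
```

View pics/side0.png

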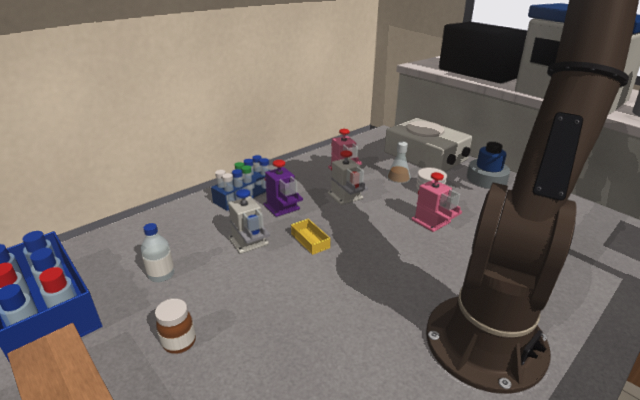

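View pics/top0.png

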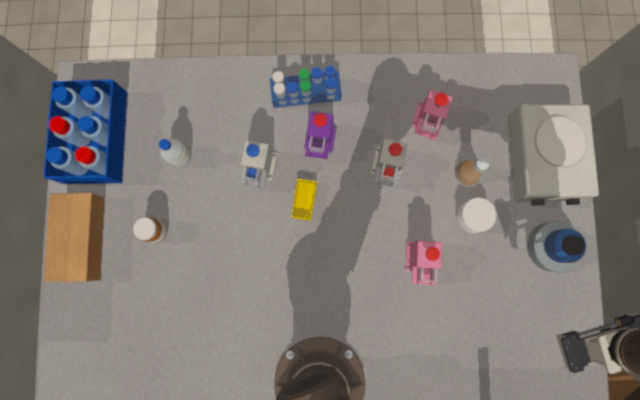

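The side view shows the tray at (311,236), the red dispenser at (347,175) and the blue one at (245,220). In the top view the tray is at (304,200), the white red-cap dispenser at (390,160) with its head at (395,149), and the blue dispenser at (255,163). The others are pink and purple look-alikes.

```bash
python3 - <<'E'
from h import *
z=np.load("top0.npz");im,d,W=z["im"],z["d"],z["W"]
cv2.imwrite("pics/crop1.png",cv2.resize(im[115:225,280:430],None,fx=5,fy=5,interpolation=cv2.INTER_CUBIC)[...,::-1])
hsv=cv2.cvtColor(im,cv2.COLOR_RGB2HSV)
def rep(name,m,W):
    P=W[m]; 
    print(name,len(P),"med",np.round(np.median(P,0),4),"z",np.round(np.percentile(P[:,2],[2,50,98]),3))
    (c,s,a)=cv2.minAreaRect(P[:,:2].astype(np.float32)); print("  rect",np.round(c,4),np.round(s,4),a)
for n in("top","side"):
    z=np.load(n+"0.npz");im,d,W=z["im"],z["d"],z["W"];hsv=cv2.cvtColor(im,cv2.COLOR_RGB2HSV)
    H,S,V=[hsv[...,i].astype(int) for i in range(3)]
    ok=d>0
    near=(W[...,0]>.2)&(W[...,0]<1)&(abs(W[...,1])<.45)&ok
    y=near&(H>20)&(H<33)&(S>150)&(V>60)
    rep(n+" tray rim",y&(W[...,2]>.026)&(W[...,2]<.04),W); rep(n+" tray all",y,W)
    roi=np.zeros_like(ok)
    if n=="top": roi[135:190,370:412]=1
    else: roi[145:205,325:368]=1
    r=roi&near&((H<8)|(H>172))&(S>130)
    rep(n+" red head",r&(W[...,2]>.145),W)
    rep(n+" red low",r&(W[...,2]<.13),W)
    w=roi&near&~r
    for lo,hi in((.105,.125),(.05,.068),(.142,.16)):
        rep(f"{n} disp {lo}",w&(W[...,2]>lo)&(W[...,2]<hi),W)
E
```

```text
top tray rim 114 med [0.5057 0.0275 0.0321] z [0.027 0.032 0.036]
  rect [0.5034 0.0365] [0.0553 0.1098] 80.53138732910156
top tray all 771 med [0.5062 0.037  0.0041] z [-0.002  0.004  0.035]
  rect [0.5033 0.0365] [0.0553 0.1101] 80.53216552734375
top red head 129 med [ 0.6123 -0.2044  0.1523] z [0.149 0.152 0.158]
  rect [ 0.6123 -0.2047] [0.0313 0.0322] 82.11009979248047
top red low 74 med [ 0.5641 -0.1938  0.1025] z [0.097 0.102 0.107]
  rect [ 0.5647 -0.1932] [0.0227 0.0247] 0.6158004403114319
top disp 0.105 533 med [ 0.5976 -0.1968  0.1148] z [0.107 0.115 0.12 ]
  rect [ 0.5951 -0.2009] [0.0645 0.1034] 77.1537857055664
top disp 0.05 202 med [ 0.5504 -0.18    0.0607] z [0.054 0.061 0.067]
  rect [ 0.5897 -0.1995] [0.0643 0.1098] 77.042724609375
top disp 0.142 29 med [ 0.6202 -0.2051  0.1494] z [0.144 0.149 0.152]
  rect [ 0.6133 -0.2053] [0.0344 0.0355] 62.53245162963867
side tray rim 155 med [0.4858 0.0488 0.0292] z [0.026 0.029 0.033]
  rect [0.5013 0.0401] [0.0576 0.1121] 79.29364776611328
side tray all 817 med [0.5006 0.035  0.0136] z [0.    0.014 0.032]
  rect [0.5019 0.0399] [0.0582 0.1136] 80.15216827392578
side red head 52 med [ 0.6078 -0.198   0.1482] z [0.146 0.148 0.151]
  rect [ 0.609 -0.199] [0.0332 0.0307] 44.632102966308594
side red low 16 med [ 0.5491 -0.1921  0.0689] z [0.061 0.069 0.101]
  rect [ 0.646  -0.2183] [0.0685 0.2045] 57.10245895385742
side disp 0.105 362 med [ 0.6027 -0.198   0.1114] z [0.105 0.111 0.119]
  rect [ 0.6392 -0.2326] [0.0894 0.2311] 49.028785705566406
side disp 0.05 305 med [ 0.5779 -0.1776  0.0577] z [0.051 0.058 0.068]
  rect [ 0.6473 -0.2491] [0.1068 0.2839] 48.66555404663086
side disp 0.142 3 med [ 0.5935 -0.2026  0.1426] z [0.142 0.143 0.145]
  rect [ 0.5938 -0.2031] [0.0066 0.0009] 70.90498352050781
```

View pics/crop1.png

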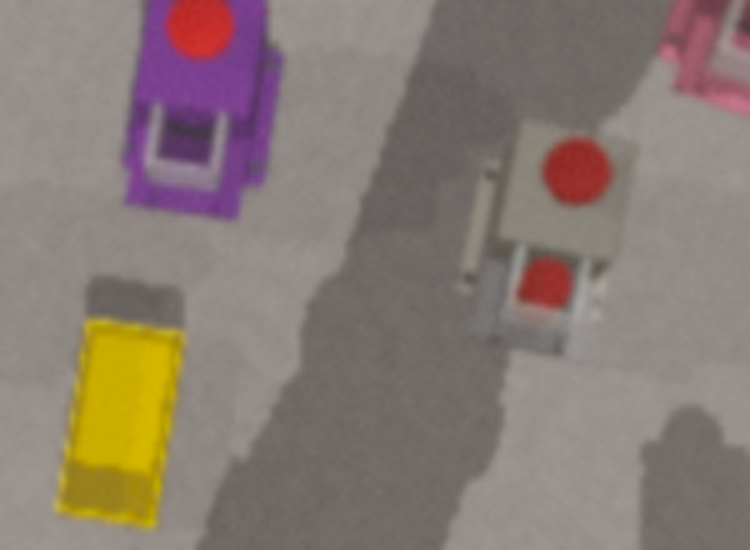

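```bash
python3 - <<'E'
from h import *
z=np.load("top0.npz");im,d,W=z["im"],z["d"],z["W"]
for nm,(a,b,c,e) in dict(pink=(235,290,400,447),blue=(138,190,236,282)).items():
    P=W[a:b,c:e].reshape(-1,3); P=P[(P[:,2]>.04)&(P[:,2]<.2)]
    r=cv2.minAreaRect(P[:,:2].astype(np.float32)); print(nm,np.round(cv2.boxPoints(r),3).tolist())
hd=np.array([.6125,-.205]);a=np.radians(-13);u=np.array([np.cos(a),np.sin(a)])
t=np.array([.503,.038]);b=np.radians(-9.8);g=t-.025*np.array([np.cos(b),np.sin(b)])
p0=readout.observe()["position"]
print("grasp",g,"shift/0.75",(g-p0[:2])/.75)
fin=hd-(.036+.100)*u; pre=fin-.04*u
print("final",fin,"pre",pre,"pre-grasp/.75",(pre-g)/.75,"fin-pre/.75",(fin-pre)/.75)
E
```

```text
pink [[0.2630000114440918, -0.3149999976158142], [0.37599998712539673, -0.3230000138282776], [0.38100001215934753, -0.2590000033378601], [0.2680000066757202, -0.25099998712539673]]
blue [[0.531000018119812, 0.14499999582767487], [0.6420000195503235, 0.125], [0.6539999842643738, 0.1889999955892563], [0.5429999828338623, 0.20900000631809235]]
grasp [0.4783648  0.04225524] shift/0.75 [0.44005844 0.86524787]
final [ 0.47998567 -0.17440666] pre [ 0.44101087 -0.16540861] pre-grasp/.75 [-0.04980525 -0.27688514] fin-pre/.75 [ 0.0519664  -0.01199739]
```

Emit:
{"name": "move_arm", "arguments": {
  "series": [
    [0.44,0.865,0,0,0,-0.393],
    [0.44,0.865,0,0,0,-0.393],
    [0.44,0.865,0,0,0,-0.393],
    [0.44,0.865,0,0,0,-0.393],
    [0.44,0.865,0,0,0,-0.393]
  ],
  "claw": 1
}}

```text
clock: 0.6
position: [0.2622, -0.3822, 0.2265]
ee_rot: [-3.13, 0.27, 0.0]
force: [1.0, -0.3, -0.6]
width: 1.004
gripper_force: 0.0
```

Emit:
{"name": "move_arm", "arguments": {
  "series": [
    [0.289,0.567,0,0,0,0],
    [0.289,0.567,0,0,0,0],
    [0.289,0.567,0,0,0,0],
    [0.289,0.567,0,0,0,0],
    [0.289,0.567,0,0,0,0]
  ]
}}

```text
clock: 1.1
position: [0.3756, -0.1596, 0.2268]
ee_rot: [3.13, -0.27, 0.0]
force: [0.7, -0.8, 0.1]
width: 0.999
gripper_force: 0.0
```

Emit:
{"name": "move_arm", "arguments": {
  "series": [
    [0.14,0.27,0,0,0,0],
    [0.14,0.27,0,0,0,0],
    [0.14,0.27,0,0,0,0],
    [0.14,0.27,0,0,0,0],
    [0.14,0.27,0,0,0,0]
  ]
}}

```text
clock: 1.6
position: [0.4813, 0.0451, 0.2267]
ee_rot: [-3.129, 0.264, -0.0]
force: [1.0, 0.2, -0.2]
width: 0.996
gripper_force: 0.0
```

Emit:
{"name": "move_arm", "arguments": {
  "series": [
    [-0.004,-0.005,-0.06,0,0,0],
    [-0.004,-0.005,-0.12,0,0,0],
    [-0.004,-0.005,-0.18,0,0,0],
    [-0.004,-0.005,-0.22,0,0,0],
    [-0.004,-0.005,-0.22,0,0,0]
  ]
}}

```text
clock: 2.1
position: [0.4741, 0.0367, 0.0583]
ee_rot: [3.129, -0.269, -0.012]
force: [-0.1, 0.9, 0.9]
width: 1.0
gripper_force: 0.0
```

```bash
python3 - <<'E'
from h import *
print(readout.observe()["position"])
a,_,_=cloud("side");b,_,_=cloud("top")
f=lambda i:cv2.resize(i,(400,400),interpolation=cv2.INTER_CUBIC)
cv2.imwrite("pics/g1.png",np.hstack([f(a[180:270,260:350]),f(b[155:245,260:350])])[...,::-1])
E
```

```text
[0.47412853 0.03667539 0.0583104 ]
```

View pics/g1.png

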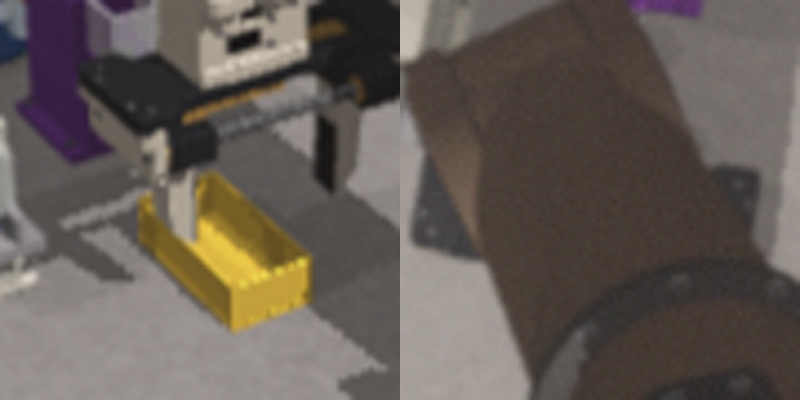

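The side crop shows the open fingers straddling the tray, about 26 mm above its rim, with the near finger at about (180,215). The top view is hidden by the arm.

Emit:
{"name": "move_arm", "arguments": {
  "series": [
    [0,0,0,0,0,0],
    [0,0,0,0,0,0]
  ]
}}

```text
clock: 2.4
position: [0.4786, 0.0373, 0.0634]
ee_rot: [-3.129, 0.27, -0.005]
force: [0.4, -0.4, -0.1]
width: 1.003
gripper_force: 0.0
```

```bash
python3 - <<'E'
from h import *
print(readout.observe()["position"])
im,d,W=cloud("side")
m=(W[...,2]>.06)&(W[...,2]<.1)&(d>0)&(abs(W[...,0]-.474)<.06)&(W[...,1]>.06)&(W[...,1]<.12)
P=W[m];print(len(P),np.percentile(P,[3,50,97],axis=0).round(4))
E
```

```text
[0.47856545 0.03729157 0.06344459]
92 [[0.4749 0.0853 0.0685]
 [0.4783 0.0972 0.0863]
 [0.4964 0.1025 0.0993]]
```

Emit:
{"name": "move_arm", "arguments": {
  "series": [
    [0,0.005,-0.025,0,0,0],
    [0,0.005,-0.05,0,0,0],
    [0,0.005,-0.065,0,0,0],
    [0,0.005,-0.073,0,0,0],
    [0,0.005,-0.073,0,0,0]
  ]
}}

```text
clock: 2.95
position: [0.4772, 0.0408, 0.0068]
ee_rot: [3.13, -0.27, -0.001]
force: [-1.0, -0.4, 0.3]
width: 0.996
gripper_force: 0.0
```

Emit:
{"name": "move_arm", "arguments": {
  "series": [
    [0,0,0,0,0,0],
    [0,0,0,0,0,0],
    [0,0,0,0,0,0],
    [0,0,0,0,0,0],
    [0,0,0,0,0,0]
  ],
  "claw": -0.1,
  "squeeze": 15
}}

```text
clock: 3.45
position: [0.4774, 0.041, 0.0072]
ee_rot: [-3.13, 0.27, -0.001]
force: [-0.2, 0.9, 1.0]
width: 0.616
gripper_force: 0.4
```

Emit:
{"name": "move_arm", "arguments": {
  "series": [
    [0,0,0,0,0,0],
    [0,0,0,0,0,0],
    [0,0,0,0,0,0]
  ],
  "claw": -0.5
}}

```text
clock: 3.75
position: [0.4774, 0.041, 0.0072]
ee_rot: [-3.13, 0.27, -0.0]
force: [-0.6, -0.9, 6.1]
width: 0.611
gripper_force: 14.9
```

Emit:
{"name": "move_arm", "arguments": {
  "series": [
    [0,0,0.004,0,0,0],
    [0,0,0.01,0,0,0],
    [0,0,0.01,0,0,0],
    [0,0,0.01,0,0,0]
  ]
}}

```text
clock: 4.15
position: [0.4773, 0.0409, 0.0146]
ee_rot: [-3.13, 0.27, -0.0]
force: [-0.1, -0.7, -1.6]
width: 0.61
gripper_force: 15.0
```

```bash
python3 - <<'E'
from h import *
print(readout.observe()["position"])
a,d,W=cloud("side")
cv2.imwrite("pics/g2.png",cv2.resize(a[180:270,250:370],None,fx=5,fy=5,interpolation=cv2.INTER_CUBIC)[...,::-1])
E
```

```text
[0.47730267 0.04090155 0.01456953]
```

View pics/g2.png

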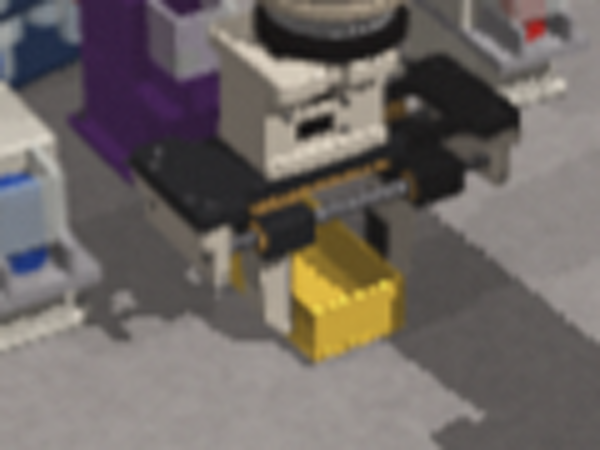

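The tray is gripped near its robot-side end, around (340,310), and lifted clear. The force change matches its weight.

Emit:
{"name": "move_arm", "arguments": {
  "series": [
    [0,-0.06,0,0,0,-0.052],
    [0,-0.12,0,0,0,-0.052],
    [0,-0.17,0,0,0,-0.052],
    [0,-0.2,0,0,0,-0.052],
    [0,-0.2,0,0,0,-0.052]
  ]
}}

```text
clock: 4.7
position: [0.4766, -0.1134, 0.0142]
ee_rot: [3.118, -0.364, -0.001]
force: [0.3, -0.1, -2.6]
width: 0.611
gripper_force: 15.0
```

```bash
python3 - <<'E'
from h import *
print(readout.observe()["position"])
im,d,W=cloud("side")
hsv=cv2.cvtColor(im,cv2.COLOR_RGB2HSV);H,S,V=[hsv[...,i].astype(int) for i in range(3)]
y=(d>0)&(H>20)&(H<33)&(S>150)&(V>40)&(abs(W[...,1])<.3)&(W[...,0]>.3)&(W[...,0]<.7)
P=W[y];print(len(P),np.percentile(P,[1,50,99],axis=0).round(4),cv2.minAreaRect(P[:,:2].astype(np.float32)))
cv2.imwrite("pics/g3.png",cv2.resize(im[140:240,300:420],None,fx=5,fy=5,interpolation=cv2.INTER_CUBIC)[...,::-1])
E
```

```text
[ 0.47661455 -0.11343712  0.01417481]
371 [[ 4.414e-01 -1.484e-01  2.000e-04]
 [ 4.610e-01 -1.215e-01  2.060e-02]
 [ 5.298e-01 -7.870e-02  3.970e-02]] ((0.49230700731277466, -0.12996003031730652), (0.09176887571811676, 0.12920692563056946), 68.3523941040039)
```

View pics/g3.png

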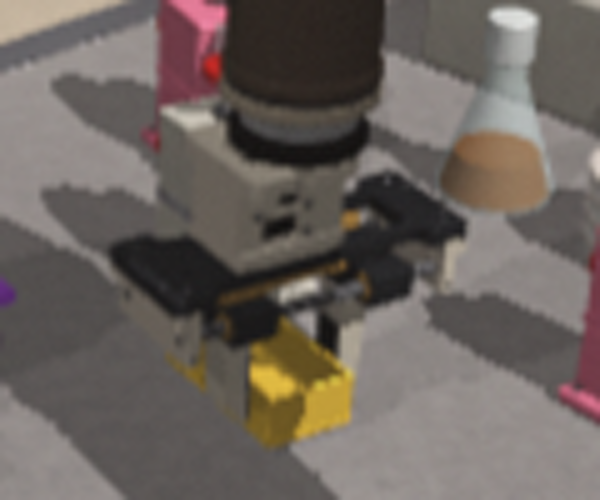

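The tray is held level, with its near end at about (300,420) and offset from the gripper as planned. The path to the spout is clear.

Emit:
{"name": "move_arm", "arguments": {
  "series": [
    [0,-0.03,0,0,0,0],
    [0.002,-0.06,0,0,0,0],
    [0.0045,-0.081,0,0,0,0],
    [0.0045,-0.081,0,0,0,0],
    [0.0045,-0.081,0,0,0,0]
  ]
}}

```text
clock: 5.25
position: [0.4808, -0.1684, 0.0144]
ee_rot: [-3.121, 0.353, 0.0]
force: [0.5, 1.4, -1.8]
width: 0.609
gripper_force: 15.0
```

Emit:
{"name": "move_arm", "arguments": {
  "series": [
    [0,0,-0.004,0,0,0],
    [0,0,-0.007,0,0,0],
    [0,0,-0.0095,0,0,0],
    [0,0,-0.0095,0,0,0]
  ]
}}

```text
clock: 5.65
position: [0.4807, -0.1691, 0.0072]
ee_rot: [-3.121, 0.353, 0.0]
force: [-0.5, -0.5, -2.0]
width: 0.61
gripper_force: 15.0
```

Emit:
{"name": "move_arm", "arguments": {
  "series": [
    [0,-0.004,0,0,0,0],
    [-0.001,-0.007,0,0,0,0],
    [-0.001,-0.007,0,0,0,0]
  ]
}}

```text
clock: 5.95
position: [0.4797, -0.1757, 0.0073]
ee_rot: [3.121, -0.356, -0.0]
force: [0.4, -0.0, -1.2]
width: 0.614
gripper_force: 15.0
```

Emit:
{"name": "move_arm", "arguments": {
  "series": [
    [0,0,0,0,0,0],
    [0,0,0,0,0,0],
    [0,0,0,0,0,0],
    [0,0,0,0,0,0],
    [0,0,0,0,0,0]
  ],
  "claw": 0.8
}}

```text
clock: 6.45
position: [0.48, -0.175, 0.0074]
ee_rot: [3.121, -0.355, 0.0]
force: [-0.4, -0.1, -0.4]
width: 0.894
gripper_force: 0.0
```

Released. Going straight up to about z = 0.23, then looking from both cameras.

Emit:
{"name": "move_arm", "arguments": {
  "series": [
    [0,0,0.03,0,0,0],
    [0,0,0.09,0,0,0],
    [0,0,0.15,0,0,0],
    [0,0,0.21,0,0,0],
    [0,0,0.27,0,0,0]
  ]
}}

```text
clock: 6.95
position: [0.4795, -0.1749, 0.2118]
ee_rot: [-3.121, 0.354, -0.0]
force: [1.5, -1.9, -1.3]
width: 0.902
gripper_force: 0.0
```

Emit:
{"name": "move_arm", "arguments": {
  "series": [
    [-0.05,0.06,0.05,0,0,0],
    [-0.08,0.12,0.05,0,0,0],
    [-0.1,0.2,0.05,0,0,0],
    [-0.1,0.26,0.05,0,0,0],
    [-0.1,0.26,0.05,0,0,0]
  ],
  "claw": -1
}}

```text
clock: 7.45
position: [0.4038, 0.0239, 0.248]
ee_rot: [-3.122, 0.348, -0.002]
force: [0.7, -1.0, -0.5]
width: 0.517
gripper_force: 0.0
```

```bash
python3 - <<'E'
from h import *
print(readout.observe()["position"])
hd=np.array([.6125,-.205]);a=np.radians(-13);u=np.array([np.cos(a),np.sin(a)]);o=hd-.036*u
R=np.array([u,[-u[1],u[0]]])
I=[]
for n in("side","top"):
    im,d,W=cloud(n)
    hsv=cv2.cvtColor(im,cv2.COLOR_RGB2HSV);H,S,V=[hsv[...,i].astype(int) for i in range(3)]
    y=(d>0)&(H>20)&(H<33)&(S>150)&(V>40)&(abs(W[...,1])<.3)&(W[...,0]>.3)&(W[...,0]<.7)
    P=W[y];Q=(P[:,:2]-o)@R.T
    print(n,len(P),"in dispenser frame:",np.percentile(Q,[1,50,99],axis=0).round(4),np.percentile(P[:,2],[1,99]),cv2.minAreaRect(Q.astype(np.float32)))
    r=(d>0)&((H<8)|(H>172))&(S>130)&(W[...,2]>.146)&(W[...,2]<.165)&(np.hypot(*(W[...,:2]-hd).transpose(2,0,1))<.03)
    print("head",r.sum(),np.median(W[r],0))
    I.append(im)
f=lambda i:cv2.resize(i,(400,400),interpolation=cv2.INTER_CUBIC)
cv2.imwrite("pics/p1.png",np.hstack([f(I[0][140:230,300:390]),f(I[1][130:230,340:440])])[...,::-1])
E
```

```text
[0.40375604 0.0239335  0.24804525]
side 642 in dispenser frame: [[-0.1325 -0.0279]
 [-0.0767 -0.005 ]
 [-0.0213  0.0301]] [-0.0016402   0.03201961] ((-0.07332837581634521, 0.001068122684955597), (0.11959712952375412, 0.059513289481401443), 0.9286890625953674)
head 42 [ 0.60891896 -0.19792504  0.14903417]
top 652 in dispenser frame: [[-0.1282 -0.0284]
 [-0.0809 -0.0032]
 [-0.0345  0.0262]] [-0.00267145  0.03533231] ((-0.08089479804039001, -0.0014307256788015366), (0.09606174379587173, 0.05552002787590027), 0.8168663382530212)
head 128 [ 0.61212014 -0.20436011  0.15222899]
```

View pics/p1.png

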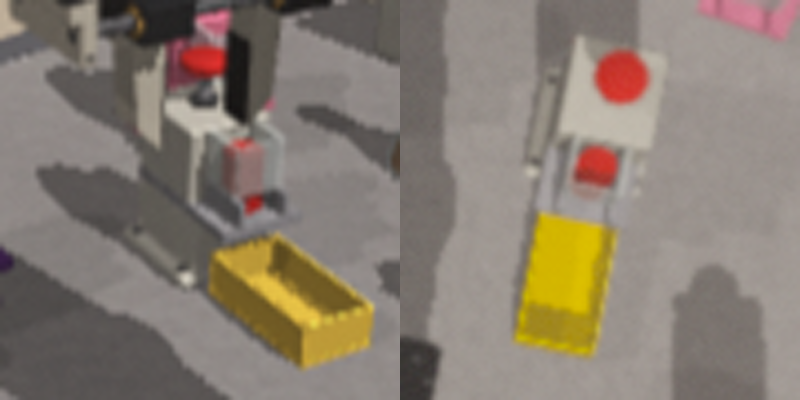

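The tray sits squarely under the spout at (290,300 side; 565,285 top), centred about 75 mm in front of the dispenser with y≈0. The head at (620,75) is up and free. Next, over the head.

Emit:
{"name": "move_arm", "arguments": {
  "series": [
    [0.28,-0.3,0,0,0,0],
    [0.28,-0.3,0,0,0,0],
    [0.28,-0.3,0,0,0,0],
    [0.28,-0.3,0,0,0,0],
    [0.28,-0.3,0,0,0,0]
  ]
}}

```text
clock: 8.05
position: [0.5762, -0.1661, 0.2469]
ee_rot: [3.12, -0.357, -0.001]
force: [0.8, 0.7, 0.1]
width: 0.018
gripper_force: 0.0
```

Emit:
{"name": "move_arm", "arguments": {
  "series": [
    [0.05,-0.05,0,0,0,0],
    [0.055,-0.059,0,0,0,0],
    [0.055,-0.059,0,0,0,0],
    [0.055,-0.059,0,0,0,0],
    [0.055,-0.059,0,0,0,0]
  ]
}}

```text
clock: 8.55
position: [0.616, -0.2056, 0.2477]
ee_rot: [-3.122, 0.352, 0.0]
force: [0.8, 1.0, -0.1]
width: 0.007
gripper_force: 0.0
```

Emit:
{"name": "move_arm", "arguments": {
  "series": [
    [-0.005,0.002,-0.05,0,0,0],
    [-0.005,0.002,-0.09,0,0,0],
    [-0.005,0.002,-0.112,0,0,0],
    [-0.005,0.002,-0.112,0,0,0],
    [-0.005,0.002,-0.112,0,0,0]
  ]
}}

```text
clock: 9.05
position: [0.613, -0.2048, 0.1645]
ee_rot: [3.122, -0.353, 0.001]
force: [0.7, 0.8, 0.4]
width: 0.003
gripper_force: 0.0
```

```bash
python3 - <<'E'
from h import *
print(readout.observe()["position"])
im,d,W=cloud("side")
cv2.imwrite("pics/p2.png",cv2.resize(im[130:220,300:400],None,fx=6,fy=6,interpolation=cv2.INTER_CUBIC)[...,::-1])
E
```

```text
[ 0.61300373 -0.20478203  0.16445599]
```

View pics/p2.png

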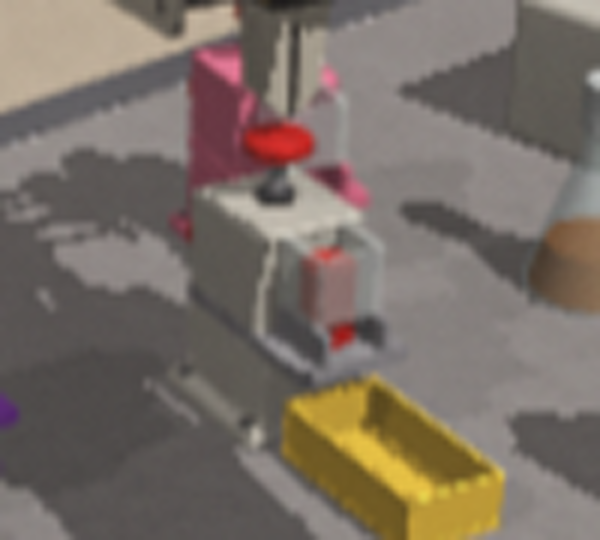

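The fingertips at (285,115) are centred over the red head at (280,140). Pressing now.

Emit:
{"name": "move_arm", "arguments": {
  "series": [
    [0,0,-0.012,0,0,0],
    [0,0,-0.02,0,0,0],
    [0,0,-0.028,0,0,0],
    [0,0,-0.036,0,0,0],
    [0,0,-0.044,0,0,0]
  ]
}}

```text
clock: 9.6
position: [0.614, -0.2056, 0.1315]
ee_rot: [3.121, -0.355, 0.004]
force: [-2.0, -0.3, 11.9]
width: 0.006
gripper_force: 6.0
```

Emit:
{"name": "move_arm", "arguments": {
  "series": [
    [0,0,-0.003,0,0,0],
    [0,0,-0.005,0,0,0],
    [0,0,-0.005,0,0,0]
  ]
}}

```text
clock: 9.9
position: [0.614, -0.2056, 0.1279]
ee_rot: [3.121, -0.355, 0.004]
force: [-2.4, 0.7, 11.7]
width: 0.004
gripper_force: 5.7
```

Emit:
{"name": "move_arm", "arguments": {
  "series": [
    [0,0,-0.001,0,0,0],
    [0,0,-0.002,0,0,0],
    [0,0,-0.002,0,0,0]
  ]
}}

```text
clock: 10.2
position: [0.6141, -0.2056, 0.1273]
ee_rot: [3.121, -0.355, 0.005]
force: [-3.3, 1.1, 17.5]
width: 0.002
gripper_force: 8.3
```

Emit:
{"name": "move_arm", "arguments": {
  "series": [
    [0,0,-0.001,0,0,0],
    [0,0,-0.001,0,0,0],
    [0,0,-0.001,0,0,0],
    [0,0,-0.001,0,0,0]
  ]
}}

```text
clock: 10.6
position: [0.6142, -0.2056, 0.1272]
ee_rot: [3.121, -0.355, 0.005]
force: [-5.0, 1.5, 22.1]
width: 0.003
gripper_force: 10.9
```

Emit:
{"name": "move_arm", "arguments": {
  "series": [
    [0,0,0.012,0,0,0],
    [0,0,0.024,0,0,0],
    [0,0,0.04,0,0,0],
    [0,0,0.08,0,0,0],
    [0,0,0.13,0,0,0]
  ]
}}

```text
clock: 11.1
position: [0.6116, -0.2055, 0.2212]
ee_rot: [-3.121, 0.355, 0.006]
force: [0.5, 0.2, 0.3]
width: 0.005
gripper_force: 0.0
```

Emit:
{"name": "move_arm", "arguments": {
  "series": [
    [-0.05,0.05,0.03,0,0,0],
    [-0.1,0.1,0.03,0,0,0],
    [-0.15,0.15,0.03,0,0,0],
    [-0.2,0.2,0.03,0,0,0],
    [-0.22,0.24,0.03,0,0,0]
  ]
}}

```text
clock: 11.6
position: [0.4455, -0.0252, 0.2443]
ee_rot: [3.12, -0.357, -0.001]
force: [1.1, 0.4, -0.5]
width: 0.011
gripper_force: 0.0
```

Emit:
{"name": "move_arm", "arguments": {
  "series": [
    [-0.01,0.04,0,0,0,0],
    [-0.02,0.08,0,0,0,0],
    [-0.02,0.1,0,0,0,0],
    [-0.02,0.1,0,0,0,0]
  ]
}}

```text
clock: 12.0
position: [0.4325, 0.0516, 0.2447]
ee_rot: [-3.122, 0.349, -0.0]
force: [-0.2, -0.4, -0.6]
width: 0.002
gripper_force: 0.0
```

```bash
python3 - <<'E'
from h import *
print(readout.observe()["position"])
hd=np.array([.6125,-.205]);a=np.radians(-13);u=np.array([np.cos(a),np.sin(a)]);o=hd-.036*u
R=np.array([u,[-u[1],u[0]]])
I=[]
for n in("side","top"):
    im,d,W=cloud(n)
    hsv=cv2.cvtColor(im,cv2.COLOR_RGB2HSV);H,S,V=[hsv[...,i].astype(int) for i in range(3)]
    Q=(W[...,:2]-o)@R.T
    y=(d>0)&(H>20)&(H<33)&(S>150)&(V>40)&(abs(Q[...,0]+.08)<.1)&(abs(Q[...,1])<.08)
    print(n,"tray",y.sum(),np.percentile(Q[y],[1,99],axis=0).round(4))
    red=(d>0)&((H<8)|(H>172))&(S>130)&(abs(Q[...,1])<.05)
    for nm,m in dict(cap=red&(Q[...,0]<-.045)&(Q[...,0]>-.15),mag=red&(abs(Q[...,0]+.017)<.025),head=red&(W[...,2]>.12)&(abs(Q[...,0]-.036)<.03)).items():
        if m.any(): print(nm,m.sum(),np.median(Q[m],0).round(4),np.percentile(W[m][:,2],[2,50,98]).round(4))
    I.append(im)
f=lambda i:cv2.resize(i,(400,400),interpolation=cv2.INTER_CUBIC)
cv2.imwrite("pics/p3.png",np.hstack([f(I[0][140:230,300:390]),f(I[1][130:230,340:440])])[...,::-1])
E
```

```text
[0.4324967  0.05155408 0.24466353]
side tray 575 [[-0.133  -0.0278]
 [-0.0208  0.0301]]
cap 29 [-0.0751 -0.0008] [0.0052 0.0146 0.0175]
mag 6 [-0.0299  0.0023] [0.0636 0.069  0.0696]
head 66 [0.0278 0.0074] [0.1415 0.1479 0.1504]
top tray 559 [[-0.1282 -0.0283]
 [-0.0345  0.0264]]
cap 58 [-0.0714  0.001 ] [0.0129 0.0177 0.0216]
mag 67 [-0.0131  0.0001] [0.0916 0.0977 0.1028]
head 129 [0.0351 0.0007] [0.1479 0.1522 0.1572]
```

View pics/p3.png

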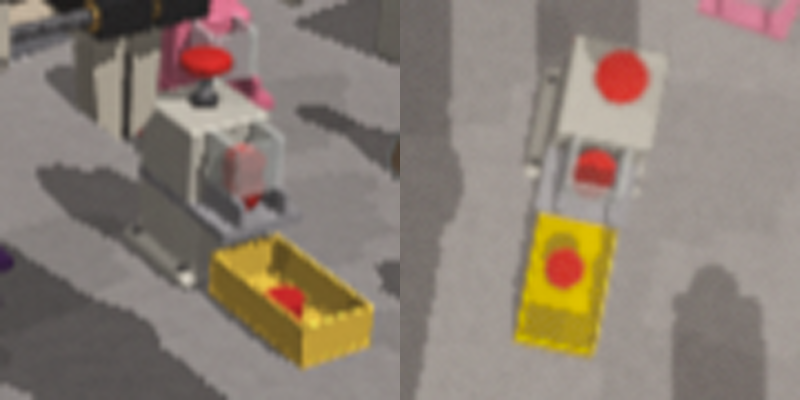

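One red cap lies in the tray (565,268 top; 288,300 side) and the plunger is up. The magazine stack looks less sunk than I'd expect, so I'm checking it before and after, and whether it is still moving.

```bash
python3 - <<'E'
from h import *
old=np.load("side0.npz"); p=cv2.imread("pics/p2.png")
im,d,W=cloud("side"); im2,d2,W2=cloud("top"); t=np.load("top0.npz")
c=lambda i:cv2.resize(i[155:205,328:373],(380,422),interpolation=cv2.INTER_CUBIC)
c2=lambda i:cv2.resize(i[150:190,372:412],(300,300),interpolation=cv2.INTER_CUBIC)
before=cv2.resize(p,(100,90),interpolation=cv2.INTER_AREA)[25:75,28:73,::-1]
a=np.hstack([cv2.resize(before,(380,422),interpolation=cv2.INTER_CUBIC),c(im)])
cv2.imwrite("pics/p4.png",a[...,::-1])
for W_,im_ in((t["W"],t["im"]),(W2,im2)):
    print(np.round(W_[165:180:2,384:396:2,2],3))
E
```

```text
[[0.115 0.099 0.103 0.108 0.113 0.115]
 [0.113 0.102 0.101 0.099 0.091 0.097]
 [0.104 0.104 0.104 0.095 0.101 0.077]
 [0.1   0.104 0.104 0.101 0.102 0.103]
 [0.101 0.105 0.1   0.099 0.103 0.093]
 [0.096 0.105 0.105 0.102 0.104 0.099]
 [0.107 0.111 0.115 0.113 0.114 0.112]
 [0.086 0.087 0.09  0.096 0.1   0.105]]
[[0.112 0.099 0.105 0.108 0.11  0.115]
 [0.116 0.079 0.091 0.093 0.091 0.099]
 [0.088 0.1   0.103 0.098 0.099 0.071]
 [0.1   0.098 0.1   0.099 0.096 0.081]
 [0.097 0.1   0.096 0.097 0.098 0.093]
 [0.094 0.092 0.097 0.094 0.1   0.103]
 [0.104 0.113 0.117 0.12  0.115 0.114]
 [0.079 0.088 0.091 0.099 0.105 0.106]]
```

View pics/p4.png

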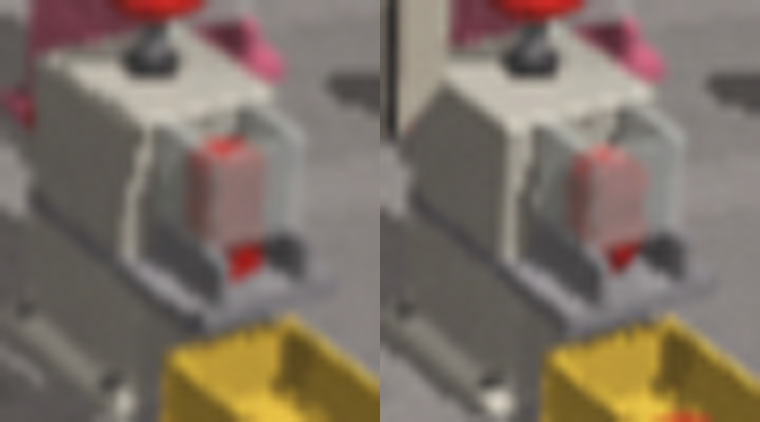

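The stack has sunk only part of the way: the lower cap's visible front at (620,255) looks tilted. I'll back the arm further off, let some time pass and re-measure numerically.

Emit:
{"name": "move_arm", "arguments": {
  "series": [
    [-0.02,0.05,0,0,0,0],
    [-0.03,0.08,0,0,0,0],
    [-0.03,0.08,0,0,0,0],
    [-0.03,0.08,0,0,0,0],
    [-0.03,0.08,0,0,0,0]
  ]
}}

```text
clock: 12.7
position: [0.4109, 0.108, 0.2442]
ee_rot: [3.121, -0.358, -0.0]
force: [-0.2, 0.3, -0.9]
width: 0.004
gripper_force: 0.0
```

Emit:
{"name": "move_arm", "arguments": {
  "series": [
    [0,0,0,0,0,0],
    [0,0,0,0,0,0],
    [0,0,0,0,0,0],
    [0,0,0,0,0,0],
    [0,0,0,0,0,0]
  ]
}}

```text
clock: 13.2
position: [0.4105, 0.1094, 0.2444]
ee_rot: [3.121, -0.355, -0.0]
force: [-0.4, -0.6, -0.6]
width: 0.003
gripper_force: 0.0
```

```bash
cat > mag.py <<'E'
from h import *
hd=np.array([.6125,-.205]);a=np.radians(-13);u=np.array([np.cos(a),np.sin(a)]);o=hd-.036*u
R=np.array([u,[-u[1],u[0]]])
def stat(n,im,d,W):
    hsv=cv2.cvtColor(im,cv2.COLOR_RGB2HSV);H,S,V=[hsv[...,i].astype(int) for i in range(3)]
    Q=(W[...,:2]-o)@R.T
    red=(d>0)&((H<8)|(H>172))&(abs(Q[...,1])<.025)&(Q[...,0]>-.05)&(Q[...,0]<.005)
    for nm,m in dict(top=red&(S>100)&(W[...,2]>.08)&(W[...,2]<.11),low=red&(S>100)&(W[...,2]<.08)).items():
        if m.sum()>2: print(n,nm,m.sum(),"x,y pct",np.percentile(Q[m],[5,50,95],axis=0).round(4).tolist(),"z",np.percentile(W[m][:,2],[5,50,95]).round(4))
    # slope of top-cap plane in dispenser x
    m=red&(S>100)&(W[...,2]>.08)&(W[...,2]<.11)
    if n=="top":
        A=np.c_[Q[m]-[-.017,0],np.ones(m.sum())]; print(" plane dz/dx dz/dy z@centre",np.linalg.lstsq(A,W[m][:,2],rcond=None)[0].round(3))
E
python3 - <<'E'
from mag import *
for n in("top","side"):
    z=np.load(n+"0.npz"); print("before");stat(n,z["im"],z["d"],z["W"])
    L=[cloud(n) for _ in range(5)]; print("now")
    im=np.mean([l[0] for l in L],0).astype(np.uint8)
    stat(n,im,np.median([l[1] for l in L],0),np.median([l[2] for l in L],0))
print(readout.observe()["clock"])
E
```

```text
before
top top 86 x,y pct [[-0.0255, -0.0103], [-0.0141, 0.0005], [-0.0015, 0.0113]] z [0.0976 0.1026 0.1057]
 plane dz/dx dz/dy z@centre [-0.128  0.04   0.103]
now
top top 79 x,y pct [[-0.024, -0.0106], [-0.014, 0.0007], [-0.004, 0.0109]] z [0.0932 0.0974 0.1011]
 plane dz/dx dz/dy z@centre [ 0.084 -0.024  0.097]
before
side top 6 x,y pct [[-0.0096, -0.0096], [-0.0024, -0.0051], [0.0012, -0.0017]] z [0.0965 0.0988 0.1007]
side low 13 x,y pct [[-0.033, -0.006], [-0.0303, 0.0017], [-0.028, 0.0084]] z [0.0609 0.0662 0.0706]
now
side low 9 x,y pct [[-0.0346, -0.0021], [-0.0315, 0.002], [-0.028, 0.0096]] z [0.063  0.0695 0.0736]
13.7
```

The jammed stack is stationary. Both remaining caps are inside the magazine footprint (centre near x = -17 mm) and above 60 mm. The plunger is up, the tray hasn't moved and the cap is in it. Pressing again could deliver a second cap, so I'm handing in.

```bash
python3 -c "
from cell import ticket
print(ticket.sign_off())"
```

```text
the job is handed in; nothing more can be done
None
```

I handed the job in (no verdict came back): one red cap is in the tray under the red spout, the plunger is back up and the arm is clear, but the two remaining caps have sunk only about 5 mm of the expected 14 mm and look slightly jammed, though still inside the magazine.

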